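# Twist-cap box over the shelf rail into the tray

## Task

Take the small wooden box with the round twist cap off the little shelf: lift it up over the steel rail along the shelf's front, draw it forward, and set it down upright on the floor of the steel tray, in the empty end. Keep it upright, do not drop it, and leave the flat-lidded wooden box where it stands.

Things in the scene. Friction and masses are not known exactly. Their poses are not given: they have to be found in the camera images.
- cap_box_center (a point): Loose wooden box with a round twist cap, on the shelf: square body 48 x 48 x 50 mm (height), cap 40 mm in diameter, 70 mm high over all, about 0.2 kg. The cap is tight and does not turn. The point is its centre, 35 mm above its underside; z up, x and y square to its side faces, within 8 degrees of the shelf's. It stands 140 mm to the left or right of the flat-lidded box.
- flat_box_center (a point): The other wooden box on the shelf, of the same wood: 48 x 48 mm, 70 mm high, square all the way up with a flat square lid, no round cap; loose, to be left alone. The point is its centre, 35 mm above its underside.
- shelf: Low fixed wooden shelf, open above: 124 mm deep (x), 340 wide (y), board top at z = 100. Origin on the sideboard under its centre; x from front to back (away from the robot), y to the robot's left. A steel rail 8 mm thick runs along the front, axis at x = -57, top at z = 130 mm. Wooden ledges as high close the back (inside x = 54) and ends (inside y = +-162). Boxes stand near y = +70 and -70.
- tray: Fixed rectangular steel tray before the shelf: 170 mm (x) by 380 (y), 22 high, floor and walls 3 mm. Origin at its underside's centre; x away from the robot, y to the robot's left. Two remotes and a phone stand, up to 75 mm high, lie loose in its left part, y above 10 mm; its right end, y -187 to 0, is empty. A glass bowl 75 mm high stands to its right, 30 mm or more away.
Things that resemble listed ones, but are neither listed nor needed, are in the scene too. What is shaped like the part that bears cap_box_center but purple or white is not meant.

How it is judged (in metres and radians):
On the way, in this order (a step that is already met when the one before it is completed fails the run):
1. the twist-cap box is lifted above the rail while still behind it, over the shelf (z of cap_box_center in the frame of shelf above 0.163 m and x of cap_box_center in the frame of shelf between -0.04 and 0.06 m), for 0.05 s.
2. it is drawn forward, clear of the rail (x of cap_box_center in the frame of shelf below -0.09 m), for 0.05 s.
At the end, for the whole second after the job is handed in: The twist-cap box stands at rest and upright (within 7 degrees) on the floor of the tray, in its empty right end (centre at tray y between -170 and -15 mm) (x of cap_box_center in the frame of tray between -0.065 and 0.065 m and y of cap_box_center in the frame of tray between -0.17 and -0.015 m and z of cap_box_center in the frame of tray between 0.033 and 0.043 m and angle between cap_box_center's own z axis and vertical below 0.12 rad and linear speed of cap_box below 0.02 m/s); the robot touches nothing.
It fails at once if the flat-lidded box is shifted by more than 20 mm (distance of flat_box_center from where it was at the start of the episode above 0.02 m).
It fails at once if the twist-cap box is tipped by more than 35 degrees (angle between cap_box_center's own z axis and vertical above 0.61 rad).
It fails at once if the twist-cap box is let go more than 20 mm above the tray's floor (contact force between the fingers and cap_box below 0.01 N and z of cap_box_center in the frame of tray above 0.058 m and x of cap_box_center in the frame of shelf below -0.06 m).
It also fails if it takes over 38 s, if anything falls off the work surface, if the arm or the gripper's body presses on something with over 40 N, if the wrist force passes 120 N, or if a joint passes its speed limit or range.

## Robot

A 6-joint arm with a two-finger parallel gripper is mounted at the origin on the work surface. World frame = base frame: x ahead of the robot, y to its left, z up, the work surface at z = 0. Lengths are in mm, angles in rad, forces in N, time in s.
With the tool pointing down it reaches from about 300 to 875 mm from the base axis. Payload 6.4 kg.
Tool frame: the origin (TCP) lies midway between the tips of the shut fingers; the grasp point (between the pads) lies 19 mm behind it; z points along the fingers, y is the line along which they close (so a half turn about z gives the same grasp; the last joint's range is limited). The gripper opens to 88 mm and grips with 3 to 60 N. Pads are 18 mm wide; open, the fingers measure 123 mm over their backs; the gripper's body (75 mm by 187 mm) begins 45 mm behind the grasp point.
Start: joints at [0.952, 0.181, 1.607, -0, 1.354, -0.206], TCP at [230.666, 526.72, 238.714] pointing down, gripper open.
Joint ranges: [-2.99, 2.99], [-0.89, 2.07], [0.3, 2.58], [-1.14, 4.28], [0, 2.63], [-3.12, 3.12]. Speed limits (rad/s): [2.57, 2.57, 3.01, 3.14, 3.14, 3.14].

## Interface

Orientations are given as a rotation vector (axis times angle).
In Python, from rig import manip, eyes, spotter gives the robot as it stands.
- The arm moves only by the tool play_rows, never from a script. Its argument "plan" is a list of rows, each an object with "travel": the shift along the world's x, y, z in m, a list of three; "dr": the turn, a rotation vector about the world's x, y, z in degrees, a list of three; "gripper": the opening, from -1 (shut) to 1 (fully open). In form: [{"travel": [dx, dy, dz], "dr": [wx, wy, wz], "gripper": gripper}, ...]. A call has 1 to 5 rows; each row is the pose to reach, as a shift and turn from the pose commanded when the call began; what a row does not reach only later rows make up. A row lasts 1/10 s, in which the tool goes at most 50 mm and 8.59 degrees, less where a joint would pass 70% of its speed; a pose out of reach is approached as far as the arm can. A call with a gripper value outside its range is refused whole. The fingers move at their own pace and stop on an object; "grip_force" is the grip in N (left out, the last holds). Time passes only in rows, so rows that repeat a pose let the fingers close. It gives the time, the measured TCP pose, the force, the opening and the grip force at its end, in the units of the state.
- manip.get_obs(): the state, without advancing time (a new reading comes with each control period).
- eyes.camera(name): name is "side" or "top" or "wrist"; returns a dict with "frame" (384x512x3 uint8, red, green, blue), "fov_y" (degrees; the focal length in pixels is half the picture's height over the tangent of half this angle, whatever the lens; pixels are square), "cx", "cy" (the principal point, pixels), "position" and "orientation" of the camera in the world; the wrist camera has in their place "hand_eye" (4x4, takes a point from camera to tool coordinates, whose origin is the TCP and whose axes are the flange's). Camera axes: x right, y down, z forward; pixel columns grow to the right and rows downward; lengths in mm; the calibration is good to about 2 mm. The wrist camera is an equidistant fisheye: a pixel r from the principal point sees the ray r / f radians off the axis. A picture is of the moment at which its call begins: read the wrist's pose just before it. There is no depth.
- manip.job_done(): hands the job in; it is judged then, once.
Trained networks look in a picture, given as the dict that the camera call returned (one of the last four; its "shot" number tells which), for a name from the list of things; names that differ only in an ending like _2 or _b are one class to them, and where a whole thing is asked for, a point or a joint stands for the part that bears it (a point fixed in the world has none). Each returns a list of dicts, best first, with "conf" (0 to 1); they miss things now and then, are a little off and sometimes report something else, mostly with a low value. They report only what shows in the picture. A call takes as long as a camera call. They do not tell look-alikes from the thing itself.
- spotter.search_frame(thing, picture): "uv" ([column, row] in pixels, amid what is visible of it).
- spotter.silhouettes(thing, picture): "pixels" (384x512 bool, what is visible of it) and "uv" ([column, row] in pixels, amid what is visible of it).
The state is a dict: "t": time; "q": joint angles; "dq": joint speeds; "tau": joint torques, N m; "tool_pos": TCP position; "orientation": TCP orientation; "ft_force": force on the tool from outside, world axes, zero at the start; "moment": the same for the moment, N m; "finger_gap": finger opening in mm; "finger_force": force on a finger pad.
Only numpy, scipy, OpenCV 4.12 (cv2) and the standard library are available. Lean on these libraries where they do the work, as an engineer would, in place of code of your own. Each camera call takes 0.05 s, during which the arm holds its last target. There are 200 camera calls.

## Working session

There is one attempt and no reset: what is moved stays moved. The work goes in short steps, Python scripts to look and compute and a tool call to move; the robot and the scene stay as the last step left them, time stands still between calls to the robot, and variables do not carry over. Pictures are saved under pics/ and viewed, at most 10 in all, crops included, and the job is handed in when it is done.

Besides the shell and the picture viewer there is one more tool, called after "Emit:" by a JSON object that holds its "fn" and its "kwargs". play_rows: Moves the arm, as the interface text tells. Its arguments: {"type":"object","properties":{"plan":{"type":"array","items":{"type":"object","properties":{"travel":{"type":"array","items":{"type":"number"}},"dr":{"type":"array","items":{"type":"number"}},"gripper":{"type":"number"}}}},"grip_force":{"type":"number"}},"required":["plan"]}

```bash
mkdir -p pics
cat > h.py <<'E'
import numpy as np, cv2
from scipy.spatial.transform import Rotation as R
from rig import manip, eyes, spotter
def pose(c,obs=None):
    if 'hand_eye' in c:
        H=np.array(c['hand_eye']); T=np.eye(4); T[:3,:3]=R.from_rotvec(obs['orientation']).as_matrix(); T[:3,3]=obs['tool_pos']
        M=T@H; return M[:3,:3],M[:3,3]
    o=np.array(c['orientation'],float)
    return (o if o.shape==(3,3) else R.from_rotvec(o).as_matrix()),np.array(c['position'],float)
def onz(c,uv,z,obs=None):
    Rm,p=pose(c,obs); f=192/np.tan(np.radians(c['fov_y'])/2)
    d=np.array([(uv[0]-c['cx']),(uv[1]-c['cy'])],float)
    if 'hand_eye' in c:
        r=np.hypot(*d); th=r/f; v=np.array([*(d/max(r,1e-9)*np.sin(th)),np.cos(th)])
    else: v=np.array([*(d/f),1])
    v=Rm@v; return p+v*(z-p[2])/v[2]
E
python3 - <<'E'
from h import *
o=manip.get_obs(); print({k:np.round(v,3).tolist() for k,v in o.items() if k in('t','tool_pos','orientation','finger_gap')})
ims=[]
for n in('top','side'):
    c=eyes.camera(n); ims.append(c['frame']); print(n,c['fov_y'],c['position'],c['orientation'])
    for t in('cap_box_center','flat_box_center','shelf','tray'):
        for s in spotter.silhouettes(t,c)[:4]:
            rr=cv2.minAreaRect(np.argwhere(s['pixels'])[:,::-1].astype(np.float32))
            print(t,round(s['conf'],2),np.round(s['uv']),s['pixels'].sum(),np.round(cv2.boxPoints(rr)).tolist(), np.round([onz(c,s['uv'],z)[:2] for z in (170,100,10)]).tolist())
for i,n in zip(ims,('top','side')): cv2.imwrite(f'pics/{n}0.png',cv2.resize(i,(800,600))[:,:,::-1])
E
```

```text
{'t': 0.0, 'tool_pos': [230.356, 526.278, 237.834], 'orientation': [-0.644, -3.074, 0.002], 'finger_gap': 88.167}
top 54.44094973855441 [570.90403762 -25.8260849  751.11522615] [-2.18474805  2.15162242 -0.03388803]
cap_box_center 0.93 [232.  82.] 850 [[211.0, 96.0], [221.0, 65.0], [248.0, 74.0], [239.0, 105.0]] [[782.0, 29.0], [807.0, 35.0], [840.0, 44.0]]
cap_box_center 0.89 [278. 100.] 744 [[266.0, 85.0], [290.0, 85.0], [290.0, 116.0], [266.0, 116.0]] [[754.0, -46.0], [776.0, -49.0], [804.0, -52.0]]
cap_box_center 0.86 [284. 157.] 952 [[272.0, 143.0], [301.0, 143.0], [301.0, 174.0], [272.0, 174.0]] [[662.0, -56.0], [673.0, -60.0], [687.0, -65.0]]
cap_box_center 0.65 [352. 101.] 881 [[328.0, 98.0], [358.0, 80.0], [372.0, 104.0], [343.0, 122.0]] [[752.0, -161.0], [774.0, -177.0], [802.0, -198.0]]
flat_box_center 0.96 [206. 165.] 1146 [[181.0, 155.0], [215.0, 148.0], [222.0, 182.0], [188.0, 189.0]] [[649.0, 67.0], [658.0, 78.0], [670.0, 92.0]]
shelf 0.76 [247. 170.] 13213 [[141.0, 136.0], [344.0, 121.0], [350.0, 198.0], [146.0, 213.0]] [[641.0, 1.0], [649.0, 4.0], [660.0, 9.0]]
tray 0
[... 565 characters left out ...]
850 [[147.0, 223.0], [164.0, 192.0], [191.0, 207.0], [173.0, 238.0]] [[696.0, 215.0], [762.0, 131.0], [848.0, 23.0]]
cap_box_center 0.46 [226. 166.] 184 [[213.0, 171.0], [228.0, 156.0], [236.0, 164.0], [221.0, 179.0]] [[693.0, 15.0], [759.0, -108.0], [844.0, -266.0]]
flat_box_center 0.61 [228. 202.] 1224 [[217.0, 223.0], [218.0, 179.0], [248.0, 181.0], [246.0, 224.0]] [[625.0, 138.0], [678.0, 39.0], [746.0, -88.0]]
shelf 0.84 [234. 230.] 7511 [[160.0, 265.0], [230.0, 128.0], [308.0, 168.0], [238.0, 305.0]] [[579.0, 206.0], [623.0, 120.0], [680.0, 10.0]]
tray 0.62 [333. 282.] 10443 [[232.0, 356.0], [284.0, 203.0], [397.0, 241.0], [345.0, 394.0]] [[409.0, 253.0], [420.0, 176.0], [433.0, 78.0]]
```

View pics/top0.png

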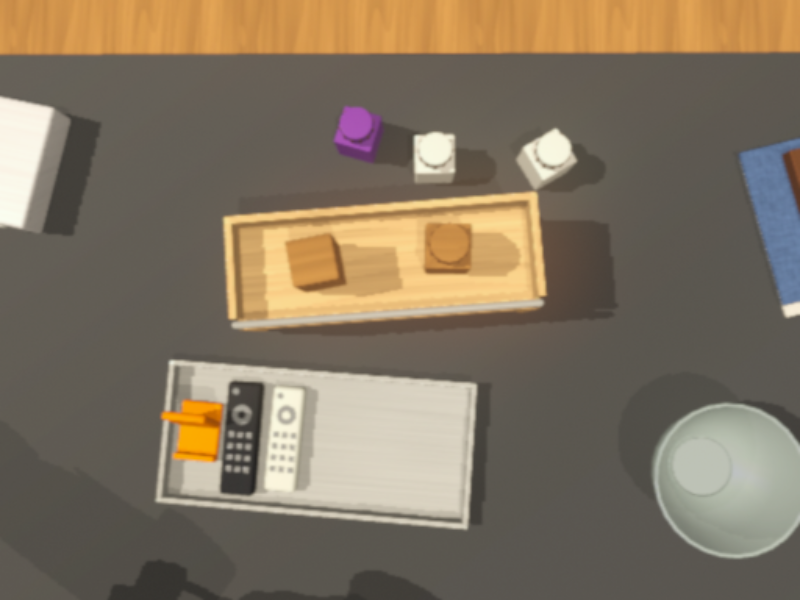

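View pics/side0.png

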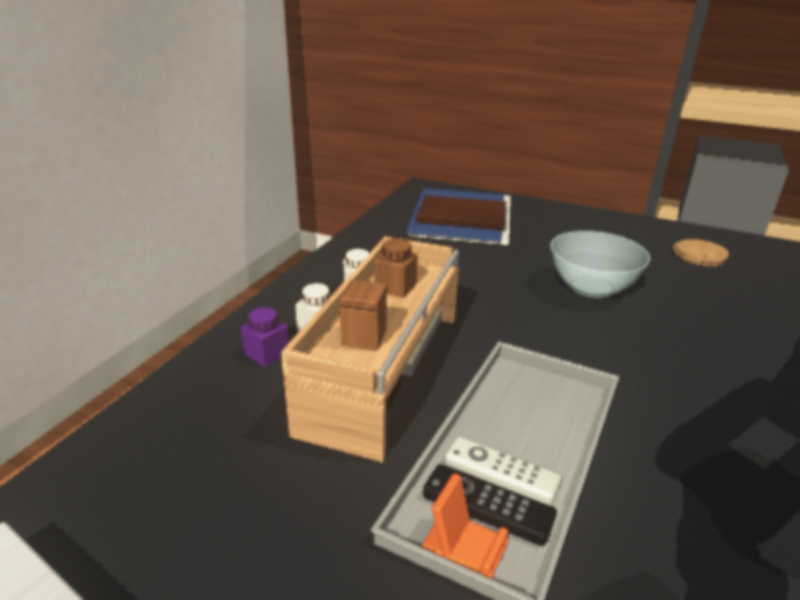

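The top picture shows the shelf with a plain square-lidded box at (315,262) and a brown capped box at (448,247), in 800-px coordinates. Behind the shelf are a purple and two white capped jars. The tray's empty part is around (390,440), and the bowl is at (735,480).

Candidates in the top picture (native px): purple (232,82), white (278,100), white (352,101), brown capped (284,157) and the flat-lidded box (206,165). I choose the brown capped box on the shelf and will check it in a crop.

Run:
```python
from h import *
c=eyes.camera('top'); s=lambda u,v:(u/1.5625,v/1.5625)
f=c['frame']; cv2.imwrite('pics/crop.png',cv2.resize(f[115:215,135:355],(800,364),interpolation=cv2.INTER_CUBIC)[:,:,::-1])
for n,p,z in[('cap',(450,243),170),('flat',(313,259),170),('railL',(233,325),130),('railR',(543,302),130),('backL',(224,217),130),('backR',(536,195),130),('tTL',(170,361),22),('tTR',(476,383),22),('tBR',(467,527),22),('tBL',(158,500),22),('remote edge',(300,440),25)]:
    print(n,np.round(onz(c,s(*p),z)))
```

```text
cap [665. -62. 170.]
flat [647.  76. 170.]
railL [580. 167. 130.]
railR [ 609. -163.  130.]
backL [697. 181. 130.]
backR [ 724. -156.  130.]
tTL [535. 280.  22.]
tTR [ 515. -105.   22.]
tBR [341. -95.  22.]
tBL [363. 287.  22.]
remote edge [441. 111.  25.]
```

View pics/crop.png

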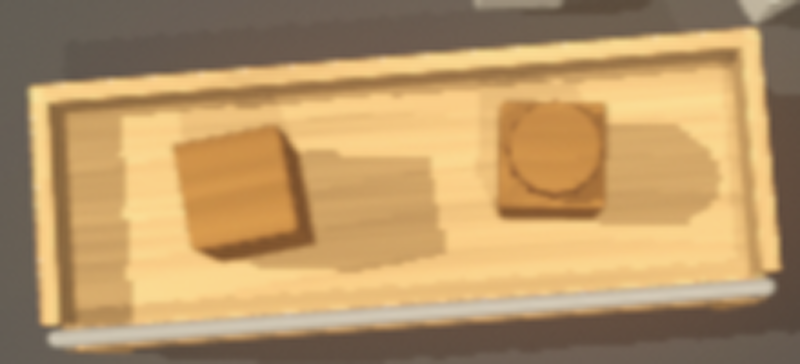

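The crop confirms it: the brown box with the round cap is the right one. Its cap is at about (665,-62), and it is square to the world within about 1°. The plain square box is on the left. I'll move to hover above the capped box.

Emit:
{"fn": "play_rows", "kwargs": {"plan": [{"travel": [0.145,-0.196,0.01],"dr": [0,0,24.5],"gripper": 1},{"travel": [0.145,-0.196,0.01],"dr": [0,0,24.5],"gripper": 1},{"travel": [0.145,-0.196,0.01],"dr": [0,0,24.5],"gripper": 1},{"travel": [0.145,-0.196,0.01],"dr": [0,0,24.5],"gripper": 1},{"travel": [0.145,-0.196,0.01],"dr": [0,0,24.5],"gripper": 1}], "grip_force": 25}}

```text
t: 1.05
tool_pos: [372.0, 335.4, 248.7]
orientation: [-0.025, 3.141, 0.001]
ft_force: [-0.2, 0.9, 0.7]
finger_gap: 88.1
finger_force: 0.0
```

Emit:
{"fn": "play_rows", "kwargs": {"plan": [{"travel": [0.145,-0.196,0.01],"dr": [0,0,0],"gripper": 1},{"travel": [0.145,-0.196,0.01],"dr": [0,0,0],"gripper": 1},{"travel": [0.145,-0.196,0.01],"dr": [0,0,0],"gripper": 1},{"travel": [0.145,-0.196,0.01],"dr": [0,0,0],"gripper": 1},{"travel": [0.145,-0.196,0.01],"dr": [0,0,0],"gripper": 1}]}}

```text
t: 1.55
tool_pos: [517.4, 138.6, 258.8]
orientation: [-0.022, 3.141, -0.0]
ft_force: [0.5, 0.1, 0.1]
finger_gap: 88.2
finger_force: 0.0
```

Emit:
{"fn": "play_rows", "kwargs": {"plan": [{"travel": [0.145,-0.196,0.01],"dr": [0,0,0],"gripper": 1},{"travel": [0.145,-0.196,0.01],"dr": [0,0,0],"gripper": 1},{"travel": [0.145,-0.196,0.01],"dr": [0,0,0],"gripper": 1},{"travel": [0.145,-0.196,0.01],"dr": [0,0,0],"gripper": 1},{"travel": [0.145,-0.196,0.01],"dr": [0,0,0],"gripper": 1}]}}

```text
t: 2.05
tool_pos: [662.3, -57.6, 268.5]
orientation: [-0.022, 3.141, -0.0]
ft_force: [0.1, 0.3, -0.0]
finger_gap: 88.0
finger_force: 0.0
```

Run:
```python
from h import *
o=manip.get_obs(); c=eyes.camera('wrist'); print(o['tool_pos'],c['fov_y'])
cv2.imwrite('pics/w1.png',cv2.resize(c['frame'],(800,600))[:,:,::-1])
for s in spotter.silhouettes('cap_box_center',c)[:4]:
    rr=cv2.minAreaRect(np.argwhere(s['pixels'])[:,::-1].astype(np.float32))
    print(round(s['conf'],2),np.round(s['uv']),s['pixels'].sum(),np.round(cv2.boxPoints(rr)).tolist(),np.round([onz(c,s['uv'],z,o)[:2] for z in (170,150,135)],1).tolist())
```

```text
[662.32885895 -57.56490067 268.46651545] 65.70646984690485
0.82 [175. 252.] 315 [[170.0, 270.0], [174.0, 240.0], [189.0, 242.0], [185.0, 272.0]] [[720.3, -129.3], [731.0, -135.2], [739.0, -139.6]]
0.68 [260. 259.] 1416 [[241.0, 236.0], [275.0, 236.0], [275.0, 280.0], [241.0, 280.0]] [[724.8, -48.7], [735.8, -48.0], [744.1, -47.4]]
0.66 [317. 263.] 898 [[299.0, 279.0], [299.0, 249.0], [338.0, 249.0], [338.0, 279.0]] [[729.0, 5.8], [740.3, 11.0], [748.8, 14.9]]
0.57 [249. 189.] 3057 [[225.0, 220.0], [225.0, 157.0], [276.0, 157.0], [276.0, 220.0]] [[657.0, -59.7], [662.4, -59.9], [666.5, -60.0]]
```

View pics/w1.png

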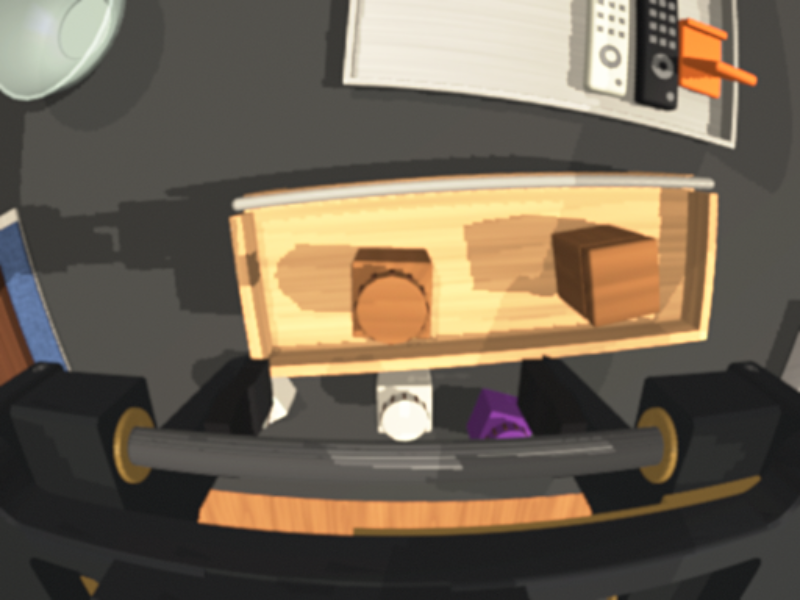

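The wrist view shows the cap at (392,308), midway between the fingers, with the body edges parallel to the gripper. The flat-lidded box is clear to the right at (610,275).

Run:
```python
from h import *
o=manip.get_obs(); c=eyes.camera('wrist')
for u,v,z in[(392,308,170),(352,261,150),(432,261,150),(474,185,130),(240,203,130),(710,182,130)]: print(np.round(onz(c,(u/1.5625,v/1.5625),z,o),1))
```

```text
[665.1 -61.3 170. ]
[643.  -84.8 150. ]
[642.6 -38.6 150. ]
[598.6 -12.3 130. ]
[ 609.4 -157.9  130. ]
[582.2 163.  130. ]
```

Both views agree on (665,-61.5). I'll align and descend to a TCP height of z=116.

Emit:
{"fn": "play_rows", "kwargs": {"plan": [{"travel": [0.003,-0.004,-0.03],"dr": [0,0,0],"gripper": 1},{"travel": [0.003,-0.004,-0.06],"dr": [0,0,0],"gripper": 1},{"travel": [0.003,-0.004,-0.09],"dr": [0,0,0],"gripper": 1},{"travel": [0.003,-0.004,-0.12],"dr": [0,0,0],"gripper": 1},{"travel": [0.003,-0.004,-0.152],"dr": [0,0,0],"gripper": 1}]}}

```text
t: 2.7
tool_pos: [663.8, -57.6, 115.9]
orientation: [-0.025, 3.141, 0.0]
ft_force: [0.6, -0.7, -0.0]
finger_gap: 88.3
finger_force: 0.0
```

Emit:
{"fn": "play_rows", "kwargs": {"plan": [{"travel": [0,0,0],"dr": [0,0,0],"gripper": 0.2},{"travel": [0,0,0],"dr": [0,0,0],"gripper": -0.2},{"travel": [0,0,0],"dr": [0,0,0],"gripper": -0.5},{"travel": [0,0,0],"dr": [0,0,0],"gripper": -0.5},{"travel": [0,0,0],"dr": [0,0,0],"gripper": -0.5}], "grip_force": 25}}

```text
t: 3.2
tool_pos: [665.2, -59.4, 118.3]
orientation: [-0.023, 3.139, -0.001]
ft_force: [-0.9, 0.0, 0.5]
finger_gap: 50.3
finger_force: 0.0
```

Emit:
{"fn": "play_rows", "kwargs": {"plan": [{"travel": [0,0,0],"dr": [0,0,0],"gripper": -0.5},{"travel": [0,0,0],"dr": [0,0,0],"gripper": -0.5},{"travel": [0,0,0],"dr": [0,0,0],"gripper": -0.5},{"travel": [0,0,0],"dr": [0,0,0],"gripper": -0.5}]}}

```text
t: 3.6
tool_pos: [665.0, -59.4, 118.0]
orientation: [-0.023, 3.139, -0.001]
ft_force: [-0.8, 1.5, 6.5]
finger_gap: 47.7
finger_force: 24.9
```

Emit:
{"fn": "play_rows", "kwargs": {"plan": [{"travel": [0,0,0.015],"dr": [0,0,0],"gripper": -0.5},{"travel": [0,0,0.03],"dr": [0,0,0],"gripper": -0.5},{"travel": [0,0,0.045],"dr": [0,0,0],"gripper": -0.5},{"travel": [0,0,0.06],"dr": [0,0,0],"gripper": -0.5},{"travel": [0,0,0.06],"dr": [0,0,0],"gripper": -0.5}]}}

```text
t: 4.1
tool_pos: [666.0, -59.7, 180.3]
orientation: [-0.023, 3.136, -0.003]
ft_force: [0.7, 0.3, -1.4]
finger_gap: 47.7
finger_force: 24.9
```

Gripped at 47.7 mm and lifted. Next I draw it forward.

Emit:
{"fn": "play_rows", "kwargs": {"plan": [{"travel": [-0.015,0,0],"dr": [0,0,0],"gripper": -0.5},{"travel": [-0.04,0,0],"dr": [0,0,0],"gripper": -0.5},{"travel": [-0.07,0,0],"dr": [0,0,0],"gripper": -0.5},{"travel": [-0.1,0,0],"dr": [0,0,0],"gripper": -0.5},{"travel": [-0.13,0.005,0],"dr": [0,0,0],"gripper": -0.5}]}}

```text
t: 4.6
tool_pos: [532.8, -54.4, 176.0]
orientation: [0.022, -3.141, 0.0]
ft_force: [0.3, 0.1, -2.0]
finger_gap: 47.7
finger_force: 24.9
```

Emit:
{"fn": "play_rows", "kwargs": {"plan": [{"travel": [-0.025,0.015,0],"dr": [0,0,0],"gripper": -0.5},{"travel": [-0.05,0.03,0],"dr": [0,0,0],"gripper": -0.5},{"travel": [-0.075,0.04,0],"dr": [0,0,0],"gripper": -0.5},{"travel": [-0.1,0.05,0],"dr": [0,0,0],"gripper": -0.5},{"travel": [-0.1,0.05,0],"dr": [0,0,0],"gripper": -0.5}]}}

```text
t: 5.1
tool_pos: [431.3, -2.8, 175.7]
orientation: [0.025, -3.139, -0.001]
ft_force: [0.9, -0.1, -2.1]
finger_gap: 47.9
finger_force: 24.9
```

Run:
```python
from h import *
c=eyes.camera('side'); cv2.imwrite('pics/s2.png',cv2.resize(c['frame'],(800,600))[:,:,::-1]); print(manip.get_obs()['tool_pos'],manip.get_obs()['finger_gap'])
```

```text
[433.17790311  -3.64336493 176.30547274] 47.974110653172666
```

View pics/s2.png

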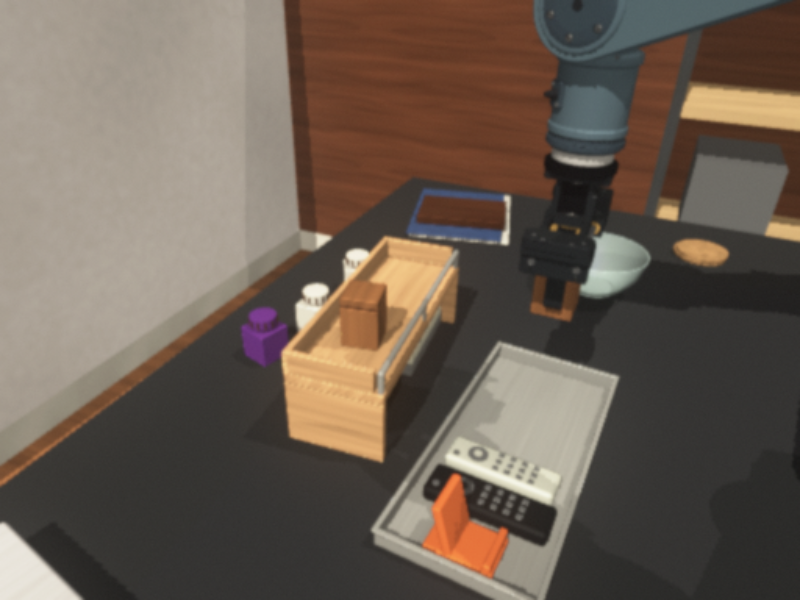

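The box is held upright over the tray's empty end, and the flat-lidded box has not moved. The TCP was about 18 mm above the underside at the pick, so contact with the tray floor is expected at TCP z≈21.

Emit:
{"fn": "play_rows", "kwargs": {"plan": [{"travel": [0,0,-0.025],"dr": [0,0,0],"gripper": -0.5},{"travel": [0,0,-0.06],"dr": [0,0,0],"gripper": -0.5},{"travel": [0,0,-0.095],"dr": [0,0,0],"gripper": -0.5},{"travel": [0,0,-0.125],"dr": [0,0,0],"gripper": -0.5},{"travel": [0,0,-0.145],"dr": [0,0,0],"gripper": -0.5}]}}

```text
t: 5.65
tool_pos: [434.1, -4.4, 29.4]
orientation: [0.023, -3.14, -0.001]
ft_force: [-0.2, -0.2, -0.9]
finger_gap: 47.5
finger_force: 24.9
```

Emit:
{"fn": "play_rows", "kwargs": {"plan": [{"travel": [0,0,-0.002],"dr": [0,0,0],"gripper": -0.5},{"travel": [0,0,-0.004],"dr": [0,0,0],"gripper": -0.5},{"travel": [0,0,-0.006],"dr": [0,0,0],"gripper": -0.5},{"travel": [0,0,-0.006],"dr": [0,0,0],"gripper": -0.5},{"travel": [0,0,-0.006],"dr": [0,0,0],"gripper": -0.5}]}}

```text
t: 6.15
tool_pos: [435.0, -4.4, 26.3]
orientation: [-0.023, 3.14, -0.001]
ft_force: [-0.2, -0.7, -1.7]
finger_gap: 47.6
finger_force: 24.9
```

Emit:
{"fn": "play_rows", "kwargs": {"plan": [{"travel": [0,0,-0.001],"dr": [0,0,0],"gripper": -0.5},{"travel": [0,0,-0.002],"dr": [0,0,0],"gripper": -0.5},{"travel": [0,0,-0.002],"dr": [0,0,0],"gripper": -0.5}]}}

```text
t: 6.45
tool_pos: [434.2, -4.2, 23.5]
orientation: [-0.023, 3.141, -0.0]
ft_force: [-0.1, 0.6, -1.8]
finger_gap: 47.8
finger_force: 24.9
```

Emit:
{"fn": "play_rows", "kwargs": {"plan": [{"travel": [0,0,-0.001],"dr": [0,0,0],"gripper": -0.5},{"travel": [0,0,-0.002],"dr": [0,0,0],"gripper": -0.5},{"travel": [0,0,-0.002],"dr": [0,0,0],"gripper": -0.5}]}}

```text
t: 6.75
tool_pos: [434.1, -4.2, 21.2]
orientation: [0.023, -3.141, -0.0]
ft_force: [0.4, -0.4, -1.9]
finger_gap: 47.6
finger_force: 24.9
```

Emit:
{"fn": "play_rows", "kwargs": {"plan": [{"travel": [0,0,-0.001],"dr": [0,0,0],"gripper": -0.5},{"travel": [0,0,-0.001],"dr": [0,0,0],"gripper": -0.5}]}}

```text
t: 6.95
tool_pos: [434.2, -4.2, 21.0]
orientation: [0.024, -3.141, -0.0]
ft_force: [-4.1, 1.5, 10.0]
finger_gap: 47.8
finger_force: 24.9
```

Emit:
{"fn": "play_rows", "kwargs": {"plan": [{"travel": [0,0,-0.001],"dr": [0,0,0],"gripper": -0.5},{"travel": [0,0,-0.001],"dr": [0,0,0],"gripper": -0.5}]}}

```text
t: 7.15
tool_pos: [434.3, -4.2, 20.8]
orientation: [0.024, -3.141, -0.0]
ft_force: [-9.6, 1.4, 20.7]
finger_gap: 47.9
finger_force: 25.0
```

The force shows it is on the floor. I'll ease off 1 mm, open gently and rise.

Emit:
{"fn": "play_rows", "kwargs": {"plan": [{"travel": [0,0,0.0015],"dr": [0,0,0],"gripper": -0.5},{"travel": [0,0,0.0015],"dr": [0,0,0],"gripper": 0.4},{"travel": [0,0,0.0015],"dr": [0,0,0],"gripper": 0.8},{"travel": [0,0,0.0015],"dr": [0,0,0],"gripper": 0.8},{"travel": [0,0,0.0015],"dr": [0,0,0],"gripper": 0.8}]}}

```text
t: 7.65
tool_pos: [434.2, -4.2, 20.8]
orientation: [0.023, -3.141, -0.0]
ft_force: [-0.8, -0.6, -0.6]
finger_gap: 77.3
finger_force: 0.0
```

Emit:
{"fn": "play_rows", "kwargs": {"plan": [{"travel": [0,0,0],"dr": [0,0,0],"gripper": 0.8},{"travel": [0,0,0.02],"dr": [0,0,0],"gripper": 0.8},{"travel": [0,0,0.05],"dr": [0,0,0],"gripper": 0.8},{"travel": [0,0,0.09],"dr": [0,0,0],"gripper": 0.8},{"travel": [0,0,0.13],"dr": [0,0,0],"gripper": 0.8}]}}

```text
t: 8.15
tool_pos: [433.6, -4.0, 151.9]
orientation: [0.023, -3.14, -0.001]
ft_force: [1.6, 0.4, 0.4]
finger_gap: 79.1
finger_force: 0.0
```

Emit:
{"fn": "play_rows", "kwargs": {"plan": [{"travel": [0,0,0.05],"dr": [0,0,0],"gripper": 0.8},{"travel": [0,0,0.08],"dr": [0,0,0],"gripper": 0.8},{"travel": [0,0,0.1],"dr": [0,0,0],"gripper": 0.8},{"travel": [0,0,0.1],"dr": [0,0,0],"gripper": 0.8},{"travel": [0,0,0.1],"dr": [0,0,0],"gripper": 0.8}]}}

```text
t: 8.65
tool_pos: [434.0, -4.2, 250.2]
orientation: [0.023, -3.141, -0.0]
ft_force: [0.1, 0.3, -1.3]
finger_gap: 79.4
finger_force: 0.0
```

Run:
```python
from h import *
c=eyes.camera('side'); cv2.imwrite('pics/s3.png',cv2.resize(c['frame'],(800,600))[:,:,::-1])
for s in spotter.silhouettes('cap_box_center',c)[:4]: print(round(s['conf'],2),np.round(s['uv']),np.round(onz(c,s['uv'],38)))
```

```text
0.93 [168. 217.] [815.  67.  38.]
0.9 [198. 194.] [809. -50.  38.]
0.73 [345. 249.] [430.   4.  38.]
0.51 [226. 168.] [ 815. -207.   38.]
```

View pics/s3.png

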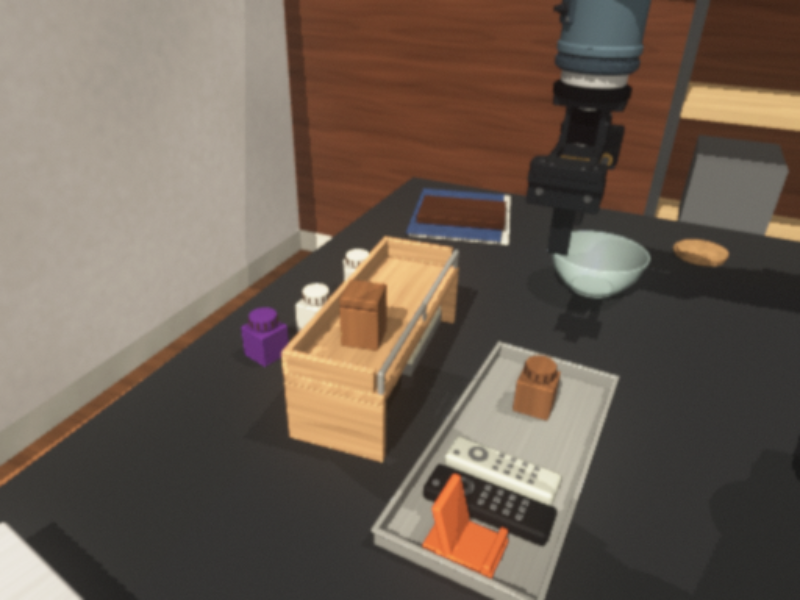

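The capped box stands upright in the tray's empty end at (538,388), and the gripper is clear of it. I'm handing in.

```bash
python3 -c "
from rig import manip; print(manip.job_done())"
```

```text
the job is handed in; nothing more can be done
None
```

The twist-cap box stands upright on the floor of the tray's empty right end, the flat-lidded box was left where it stood, and the job was handed in just after 8.65 s on the robot's clock; the hand-in gave no verdict.

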